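# Make up two button-press tools in their die holders

## Task

Make up the two lower tools for the button press: in each die holder first lay its ring flat in the recess (large ring in the holder with the wide recess, small ring in the narrow one), and only then stand the matching dark plunger in the ring's bore, tapered foot down on the floor of the recess. Close the large tool by standing the hollow-topped upper punch upright and central on the large plunger (the small tool's punch is already in the press), and leave the squat spare die where it stands.

Things in the scene. Friction and masses are not known exactly. Their poses are not given: they have to be found in the camera images.
- holder_wide: Larger one. Steel die holder, fixed, on the cutting mat (all stands on it; its top is at z = 3 mm): round foot 82 mm across, on it a round rim 62 mm across with a flat-bottomed round recess, 43 mm in diameter, 4 mm deep: recess floor 8 mm, rim top 12 mm above the mat. Lock screw at one side (+x, to 51 mm out, 14 mm high). Origin: centre of the underside; z up along the recess axis.
- holder_narrow: Smaller one. Steel die holder, fixed, on the cutting mat (all stands on it; its top is at z = 3 mm): round foot 72 mm across, on it a round rim 52 mm across with a flat-bottomed round recess, 37 mm in diameter, 4 mm deep: recess floor 8 mm, rim top 12 mm above the mat. Lock screw at one side (+x, to 46 mm out, 14 mm high). Origin: centre of the underside; z up along the recess axis.
- ring_large: Large die ring, plain open ring of light-grey steel lying flat: 39 mm outside, bore 29 mm right through (at least 26.5 mm clear), 12 mm high. Origin: centre of the underside; z up along its axis. Grip it across the outside by its upper half, so that its lower 4 mm can enter the recess.
- ring_small: Small die ring, plain open ring of light-grey steel lying flat: 33 mm outside, bore 23 mm right through (at least 21 mm clear), 11 mm high. Origin: centre of the underside; z up along its axis. Grip it across the outside by its upper half, so that its lower 4 mm can enter the recess.
- plunger_large: Large spring plunger, solid dark steel, standing with its tapered foot down: 26 mm high, 24 mm in diameter, foot tapering to 16 mm over the lowest 5 mm, narrow waist at 13 to 15 mm height, above it a flat-topped pad 22 mm across. Origin: centre of the underside; z up. Grip it across the pad; seated on the recess floor it stands 14 to 15 mm out of its ring.
- plunger_small: Small spring plunger, solid dark steel, standing with its tapered foot down: 26 mm high, 18 mm in diameter, foot tapering to 10 mm over the lowest 5 mm, narrow waist at 13 to 15 mm height, above it a flat-topped pad 16 mm across. Origin: centre of the underside; z up. Grip it across the pad; seated on the recess floor it stands 14 to 15 mm out of its ring.
- upper_punch: Upper punch of the large tool: light-grey steel cylinder, 25 mm in diameter at the foot, slightly narrower above, 26 mm high, with a round hollow in its top; it stands upright, foot down. Origin: centre of the underside; z up along its axis. Grip it across the outside.
- spare_die: Spare die of another tool, not needed: squat light-grey steel part with a broad foot 29 mm across and a narrower neck with a hollow top, 18 mm high. Must stay where it stands. Origin: centre of the underside.

How it is judged (in metres and radians):
At the end, for the whole second after the job is handed in: Each ring flat on its own holder's recess floor (within 4 mm of centre, 1.8 mm high); each plunger upright in its ring (5 mm; foot under 2.5 mm above the floor); punch upright on the large plunger (8 mm). Tilts under 0.06 rad, all at rest; spare die within 30 mm of its start (horizontal distance between ring_large and holder_wide below 0.004 m and z of ring_large in the frame of holder_wide below 0.0098 m and horizontal distance between ring_small and holder_narrow below 0.004 m and z of ring_small in the frame of holder_narrow below 0.0098 m and horizontal distance between plunger_large and ring_large below 0.005 m and z of plunger_large in the frame of holder_wide below 0.0105 m and horizontal distance between plunger_small and ring_small below 0.005 m and z of plunger_small in the frame of holder_narrow below 0.0105 m and horizontal distance between upper_punch and plunger_large below 0.008 m and z of upper_punch in the frame of plunger_large between 0.023 and 0.029 m and linear speed of each of ring_large, ring_small, plunger_large, plunger_small, upper_punch below 0.01 m/s and angular speed of each of ring_large, ring_small, plunger_large, plunger_small, upper_punch below 0.15 rad/s and angle between each of ring_large, ring_small, plunger_large, plunger_small, upper_punch's own z axis and vertical below 0.06 rad and distance of spare_die from where it was at the start of the episode below 0.03 m); the robot touches nothing.
It fails at once if the large plunger is put into the wide holder before the large ring lies in it (horizontal distance between plunger_large and holder_wide below 0.018 m and z of plunger_large in the frame of holder_wide below 0.016 m and (horizontal distance between ring_large and holder_wide above 0.006 m or z of ring_large in the frame of holder_wide above 0.012 m)).
It fails at once if the small plunger is put into the narrow holder before the small ring lies in it (horizontal distance between plunger_small and holder_narrow below 0.018 m and z of plunger_small in the frame of holder_narrow below 0.016 m and (horizontal distance between ring_small and holder_narrow above 0.006 m or z of ring_small in the frame of holder_narrow above 0.012 m)).
It fails at once if the spare die is moved more than 30 mm (distance of spare_die from where it was at the start of the episode above 0.03 m).
It also fails if it takes over 125 s, if anything falls off the work surface, if the arm or the gripper's body presses on something with over 40 N, if the wrist force passes 120 N, or if a joint passes its speed limit or range.

## Robot

A 6-joint arm with a two-finger parallel gripper is mounted at the origin on a cart in front of the work surface, level with it; the furniture and walls round the work are solid. World frame = base frame: x ahead of the robot, y to its left, z up, the work surface at z = 0. Lengths are in m, angles in degrees, forces in N, time in s.
With the tool pointing down it reaches from about 0.4 to 0.825 m from the base axis. Payload 7 kg.
Tool frame: the origin (TCP) lies at the very end of the fingers, on their centre line; the grasp point (between the pads) lies hold_point_z behind it (hold_point_z is the distance from the TCP to the grasp point, in m); z points along the fingers, y is the line along which they close (so a half turn about z gives the same grasp; the last joint's range is limited). The gripper opens to 88 mm and grips with 3 to 60 N. Pads are 19 mm wide; open, the fingers measure 130 mm over their backs; the gripper's body (78 mm by 193 mm) begins 47 mm behind the grasp point.
Start: joints at [16.507, 20.546, 0.682, 0, -70.136, -16.507], TCP at [0.675, -0, 0.227] pointing down, gripper open.
Joint ranges: [-176.03, 176.03], [-82.01, 121.73], [-58.28, 71.71], [-173.87, 95.51], [-174.79, -0.11], [-173.66, 173.66]. Speed limits (degrees/s): [136.94, 136.94, 172.46, 180, 180, 180].

## Interface

Orientations are given as [roll, pitch, yaw] about the fixed x, y, z axes, in that order (R = Rz(yaw) Ry(pitch) Rx(roll)).
In Python, from plant import get_obs, snapshot, close_job, hold_point_z gives the robot as it stands.
- The arm moves only by the tool play_rows, never from a script. Its argument "commands" is a list that holds one entry, the list of rows, each a list of 7 numbers: the shift along the tool's x, y, z in cm, then the turn, a rotation vector about the tool's x, y, z in degrees, then the opening, from 0 (shut) to 1 (fully open). In form: [[[x, y, z, ax, ay, az, fingers], ...]]. A call has 1 to 20 rows; each row is the pose to reach, as a shift and turn from the pose commanded when the call began, along the tool's axes at that moment; what a row does not reach only later rows make up. A row lasts 1/12 s, in which the tool goes at most 41.7 mm and 7.16 degrees, less where a joint would pass 70% of its speed; a pose out of reach is approached as far as the arm can. A call with a gripper value outside its range is refused whole. The fingers move at their own pace and stop on an object; the grip force is fixed at half the most. Time passes only in rows, so rows that repeat a pose let the fingers close. It gives the time, the measured TCP pose, the force, the opening and the grip force at its end, in the units of the state.
- get_obs(): the state, without advancing time (a new reading comes with each control period).
- snapshot(name): name is "scene" or "side" or "wrist"; returns a dict with "frame" (420x560x3 uint8, red, green, blue), "camera_matrix" (3x3 intrinsics, pixels), "origin" and "attitude" of the camera in the world. Camera axes: x right, y down, z forward; pixel columns grow to the right and rows downward; lengths in m; the calibration is good to about 2 mm. A picture is of the moment at which its call begins. There is no depth.
- close_job(): hands the job in; it is judged then, once.
The state is a dict: "clock": time; "joint_pos": joint angles; "qvel": joint speeds; "tau": joint torques, N m; "tool_pos": TCP position; "orientation": TCP orientation; "force": force on the tool from outside, world axes, zero at the start; "moment": the same for the moment, N m; "opening": finger opening in m; "gripper_force": force on a finger pad.
Only numpy, scipy, OpenCV 4.12 (cv2) and the standard library are available. Lean on these libraries where they do the work, as an engineer would, in place of code of your own. Each camera call takes 0.05 s, during which the arm holds its last target. There are 200 camera calls.

## Working session

There is one attempt and no reset: what is moved stays moved. The work goes in short steps, Python scripts to look and compute and a tool call to move; the robot and the scene stay as the last step left them, time stands still between calls to the robot, and variables do not carry over. Pictures are saved under pics/ and viewed, at most 14 in all, crops included, and the job is handed in when it is done.

Besides the shell and the picture viewer there is one more tool, called after "Emit:" in YAML: its name, and indented under it one key for each argument. play_rows: Moves the arm, as the interface text tells. Its arguments: {"type":"object","properties":{"commands":{"type":"array","items":{"type":"array","items":{"type":"array","items":{"type":"number"}}}}},"required":["commands"]}

```bash
ls; mkdir -p pics; python3 - <<'E'
from plant import *
import cv2
print(hold_point_z, get_obs())
for n in ["scene","side","wrist"]:
    s=snapshot(n); cv2.imwrite(f"pics/{n}0.png",s["frame"][:,:,::-1]); print(n,s["camera_matrix"],s["origin"],s["attitude"])
E
```

```text
pics
0.0188 {'clock': 0.0, 'joint_pos': array([ 1.65078525e+01,  2.05920226e+01,  6.33609635e-01, -2.04523202e-02,
       -7.01347368e+01, -1.65081665e+01]), 'qvel': array([-0.00855493,  0.01251306, -0.01929331,  0.01424904, -0.00902174,
        0.0712245 ]), 'tau': array([-8.00930356e-04, -5.82726967e+01,  2.93058443e+01,  6.99745238e+00,
        6.93249181e-03, -2.06530804e-04]), 'tool_pos': array([ 6.74514524e-01, -1.24759852e-05,  2.25613755e-01]), 'orientation': array([ 1.79905226e+02, -8.03747008e-03, -9.00072728e+01]), 'force': array([ 0.75564903, -0.46305448, -0.75066381]), 'moment': array([0.01948711, 0.03314672, 0.02054215]), 'gripper_force': 0.0, 'opening': 0.08746879671868651}
scene [[426.66210374   0.         278.04251796]
 [  0.         426.66210374 208.88890258]
 [  0.           0.           1.        ]] [ 0.12594865 -0.66371596  0.67038321] [-127.63600308   -0.71605582  -27.83055946]
side [[426.26061232   0.         276.78758028]
 [  0.         426.26061232 207.88143767]
 [  0.           0.           1.        ]] [ 0.16165319 -0.66901278  0.43038298] [-114.4770268    -0.3418731   -26.31793054]
wrist [[338.76124565   0.         278.45877068]
 [  0.         338.76124565 214.25857791]
 [  0.           0.           1.        ]] [ 0.67523402 -0.08023753  0.38459748] [ 1.62862330e+02 -8.48546938e-02  1.79960840e+02]
```

View pics/scene0.png

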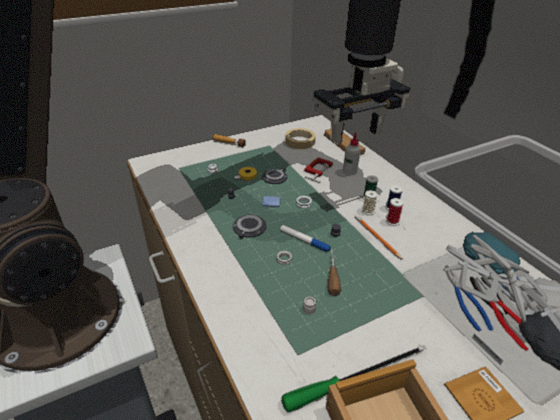

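View pics/wrist0.png

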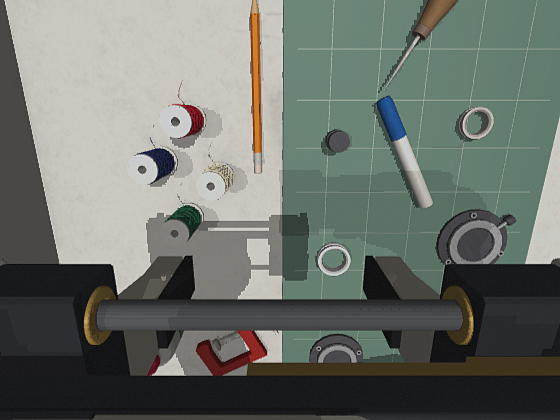

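View pics/side0.png

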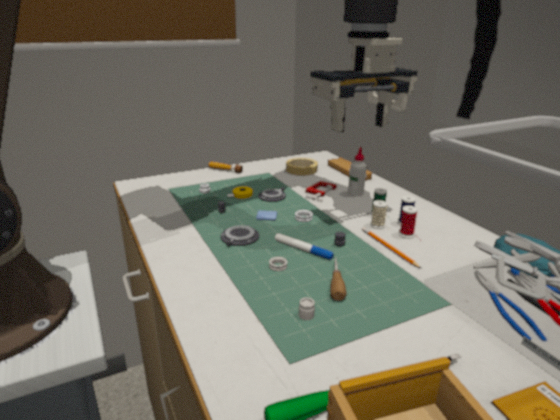

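The scene shows: ring candidates at (304,201) and (285,257), wide holder (250,226), narrow holder (274,175), dark plungers (336,230) and (231,195). The grey hollow parts are at (310,304) and (212,168). I'll get rough positions from both views.

```bash
cat > h.py <<'E'
import numpy as np, cv2, pickle
from scipy.spatial.transform import Rotation as R
from plant import *
def ray(s,p):
    d=np.linalg.inv(s["camera_matrix"])@np.array([p[0],p[1],1.]); d=R.from_euler('xyz',s["attitude"],degrees=True).as_matrix()@d
    return np.array(s["origin"]),d/np.linalg.norm(d)
def onz(s,p,z):
    o,d=ray(s,p); return o+d*(z-o[2])/d[2]
def tri(views):
    A=np.zeros((3,3));b=np.zeros(3);L=[]
    for s,p in views:
        o,d=ray(s,p);P=np.eye(3)-np.outer(d,d);A+=P;b+=P@o;L.append((o,P))
    x=np.linalg.solve(A,b); return x,max(np.linalg.norm(P@(x-o)) for o,P in L)
def proj(s,X):
    c=R.from_euler('xyz',s["attitude"],degrees=True).as_matrix().T@(np.array(X)-s["origin"]); u=s["camera_matrix"]@c; return u[:2]/u[2]
E
python3 - <<'E'
from h import *
np.set_printoptions(precision=4,suppress=True)
sc,si,w=snapshot("scene"),snapshot("side"),snapshot("wrist")
pts=dict(hw=((250,226),(240,235),(472,241)),hn=((275,175),(273,195),(335,352)),rA=((304,201),(304,215),(333,260)),rB=((285,257),(278,263),(477,123)),
pL=((336,230),(340,239),(337,141)),pS=((231,195),(222,207),None),gNear=((310,304),(307,307),None),gFar=((212,168),(204,187),None))
for k,(a,b,c) in pts.items():
    print(k,onz(sc,a,.012),onz(si,b,.012),onz(w,c,.012) if c else '',*tri([(sc,a),(si,b)]+([(w,c)] if c else [])))
ims=[]
for s,n in((sc,0),(si,1)):
    for k in('gNear','gFar','pS','pL'):
        x,y=pts[k][n]; ims.append(cv2.resize(s["frame"][y-20:y+20,x-20:x+20],(200,200),interpolation=2))
cv2.imwrite("pics/cr.png",np.vstack([np.hstack(ims[:4]),np.hstack(ims[4:])])[:,:,::-1])
E
```

```text
hw [0.4405 0.0586 0.012 ] [0.4422 0.0648 0.012 ] [0.4465 0.0681 0.012 ] [0.4439 0.0686 0.0073] 0.0032848189351885287
hn [0.5972 0.2297 0.012 ] [0.5977 0.2285 0.012 ] [0.6007 0.2248 0.012 ] [0.5987 0.2292 0.0105] 0.0029041626406834504
rA [0.6075 0.0867 0.012 ] [0.6101 0.0916 0.012 ] [0.6096 0.0924 0.012 ] [0.6098 0.0916 0.0107] 0.002238876486055245
rB [ 0.4644 -0.073   0.012 ] [ 0.4646 -0.0673  0.012 ] [ 0.4638 -0.0667  0.012 ] [ 0.4646 -0.0683  0.0111] 0.0031726482146449465
pL [ 0.6165 -0.0477  0.012 ] [ 0.6199 -0.0398  0.012 ] [ 0.6118 -0.048   0.012 ] [ 0.6133 -0.0495  0.017 ] 0.0021500078056158056
pS [0.4494 0.1966 0.012 ] [0.4562 0.2144 0.012 ]  [0.4395 0.1675 0.0342] 0.001009558446410247
gNear [ 0.4451 -0.2112  0.012 ] [ 0.4477 -0.2033  0.012 ]  [ 0.4359 -0.2234  0.0299] 0.0004903082611600539
gFar [0.4524 0.3438 0.012 ] [0.4567 0.3564 0.012 ]  [0.4463 0.3229 0.0256] 0.0006824295190875838
```

View pics/cr.png

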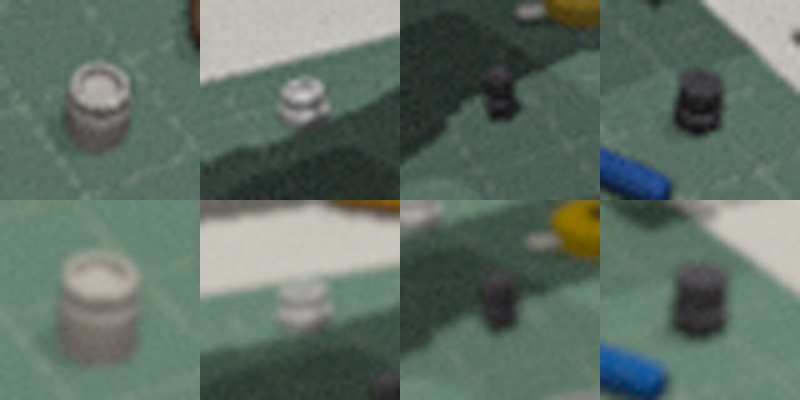

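The near grey part (310,304) is the tall punch. The far one (212,168) has a broad foot and a neck, so it's the spare die. The large plunger is at (336,230) and the small one at (231,195). Now I'll sweep the wrist camera.

Emit:
play_rows:
  commands:
    - [[12, 15.5, 5.5, 0, 0, 0, 1], [12, 15.5, 5.5, 0, 0, 0, 1], [12, 15.5, 5.5, 0, 0, 0, 1], [12, 15.5, 5.5, 0, 0, 0, 1], [12, 15.5, 5.5, 0, 0, 0, 1], [12, 15.5, 5.5, 0, 0, 0, 1], [12, 15.5, 5.5, 0, 0, 0, 1], [12, 15.5, 5.5, 0, 0, 0, 1]]

```text
clock: 0.97
tool_pos: [0.5205, -0.1202, 0.1722]
orientation: [-179.9, -0.0, -90.0]
force: [0.6, -0.0, 0.5]
opening: 0.0878
gripper_force: 0.0
```

```bash
cat >> h.py <<'E'
def grab(n):
    s=snapshot("wrist"); s["tcp"]=get_obs()["tool_pos"]; pickle.dump(s,open(f"pics/{n}.pkl","wb")); cv2.imwrite(f"pics/{n}.png",s["frame"][:,:,::-1]); return s
def load(n): return pickle.load(open(f"pics/{n}.pkl","rb"))
E
python3 -c "
from h import *
print(grab('v1')['tcp'])"
```

```text
[ 0.52090425 -0.11985389  0.1721276 ]
```

Emit:
play_rows:
  commands:
    - [[-13, 0, 0, 0, 0, 0, 1], [-13, 0, 0, 0, 0, 0, 1], [-13, 0, 0, 0, 0, 0, 1], [-13, 0, 0, 0, 0, 0, 1], [-13, 0, 0, 0, 0, 0, 1], [-13, 0, 0, 0, 0, 0, 1], [-13, 0, 0, 0, 0, 0, 1]]

```text
clock: 1.6
tool_pos: [0.5203, 0.0099, 0.1715]
orientation: [180.0, -0.0, -90.0]
force: [-0.3, 0.4, 0.0]
opening: 0.0873
gripper_force: 0.0
```

```bash
python3 -c "
from h import *
print(grab('v2')['tcp'])"
```

```text
[0.520192   0.00947324 0.17144661]
```

Emit:
play_rows:
  commands:
    - [[-13, 0, 0, 0, 0, 0, 1], [-13, 0, 0, 0, 0, 0, 1], [-13, 0, 0, 0, 0, 0, 1], [-13, 0, 0, 0, 0, 0, 1], [-13, 0, 0, 0, 0, 0, 1], [-13, 0, 0, 0, 0, 0, 1], [-13, 0, 0, 0, 0, 0, 1]]

```text
clock: 2.23
tool_pos: [0.52, 0.1386, 0.1714]
orientation: [180.0, -0.0, -90.1]
force: [0.6, -0.8, -0.0]
opening: 0.0875
gripper_force: 0.0
```

```bash
python3 -c "
from h import *
print(grab('v3')['tcp'])"
```

```text
[0.51998853 0.13851123 0.17149074]
```

Emit:
play_rows:
  commands:
    - [[-8, 0, 0, 0, 0, 0, 1], [-8, 0, 0, 0, 0, 0, 1], [-8, 0, 0, 0, 0, 0, 1], [-8, 0, 0, 0, 0, 0, 1], [-8, 0, 0, 0, 0, 0, 1], [-8, 0, 0, 0, 0, 0, 1]]

```text
clock: 2.78
tool_pos: [0.52, 0.2186, 0.1715]
orientation: [180.0, -0.0, -90.1]
force: [-1.1, -0.4, -0.1]
opening: 0.0876
gripper_force: 0.0
```

```bash
python3 -c "
from h import *
print(grab('v4')['tcp'])
import cv2
f=[cv2.resize(load(n)['frame'],(400,300),interpolation=cv2.INTER_AREA) for n in('v1','v2','v3','v4')]
cv2.imwrite('pics/mon.png',np.vstack([np.hstack(f[:2]),np.hstack(f[2:])])[:,:,::-1])"
```

```text
[0.52000256 0.21865719 0.17158522]
```

View pics/mon.png

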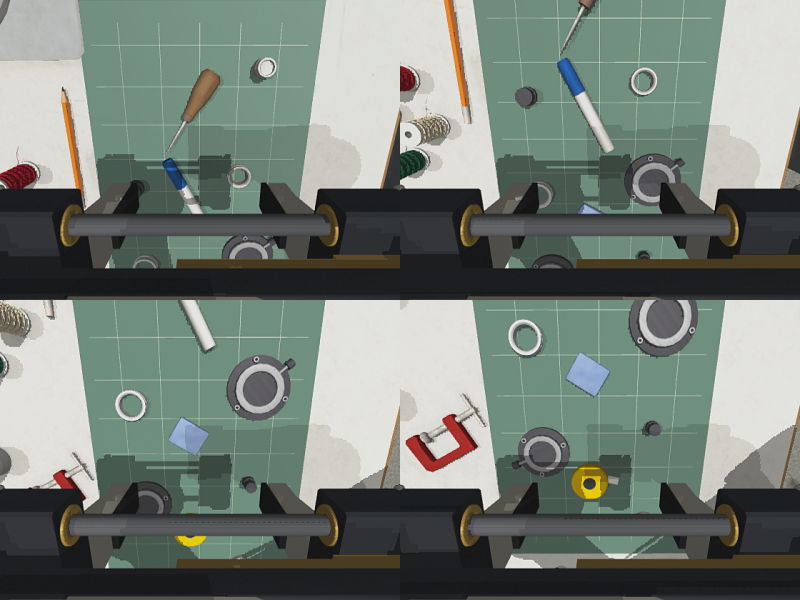

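In v1–v4 (mosaic pixels ×1.4):
- Punch: v1 (370,95).
- Small-looking ring B: v2 (340,113).
- Large plunger: v2 (176,136).
- Ring A: v3 (182,147) and v4 (175,53).
- Wide holder: v3 (361,123), with its screw pointing to (-x,-y).
- Narrow holder: v4 (200,213), with its screw pointing to (+x,+y).
- Small plunger: v4 (354,180).

Next I'll fit contours.

```bash
cat >> h.py <<'E'
def blob(s,p,light,half=45,dark_thr=75,thr=150):
    """outer (and largest hole) ellipse of the blob nearest p; light: bright low-saturation, else dark"""
    x0,y0=int(p[0])-half,int(p[1])-half; x0=max(x0,0);y0=max(y0,0)
    f=s["frame"][y0:y0+2*half,x0:x0+2*half]; f=cv2.resize(f,None,fx=4,fy=4,interpolation=cv2.INTER_CUBIC)
    hsv=cv2.cvtColor(f,cv2.COLOR_RGB2HSV); V=f.max(2).astype(int)
    m=((hsv[...,1]<60)&(V>thr)) if light else ((V<dark_thr))
    m=cv2.morphologyEx(m.astype(np.uint8)*255,cv2.MORPH_OPEN,np.ones((5,5)))
    cs,hi=cv2.findContours(m,cv2.RETR_CCOMP,cv2.CHAIN_APPROX_NONE); out=[]
    for i,c in enumerate(cs):
        a=cv2.contourArea(c)
        if a<1000 or len(c)<20: continue
        h=cv2.convexHull(c); e=cv2.fitEllipse(h)
        out.append((hi[0][i][3]>=0,((e[0][0]+.5)/4-.5+x0,(e[0][1]+.5)/4-.5+y0),e[1][0]/4,e[1][1]/4,a/16))
    return out
E
python3 - <<'E'
from h import *
np.set_printoptions(precision=4,suppress=True)
J=[('rA','v3',(182,147),1,.009),('rA','v4',(175,53),1,.009),('rB','v1',(333,246),1,.009),('rB','v2',(340,113),1,.009),('hw','v3',(361,123),1,.013),('hw','v2',(356,253),1,.013),
('hn','v4',(200,213),1,.013),('hn','v3',(214,280),1,.013),('pL','v2',(176,136),0,.016),('pS','v4',(354,180),0,.016),('pS','v3',(347,258),0,.016),('pu','v1',(370,95),1,.016)]
for k,v,p,l,z in J:
    s=load(v); 
    for t in ((150,110,80) if l else (75,55)):
      for hole,c,a,b,A in blob(s,p,l,thr=t,dark_thr=t):
        if np.hypot(c[0]-p[0],c[1]-p[1])>14: continue
        X=onz(s,c,z); sc=1000*np.linalg.norm(X-s["origin"])/338.8
        print(k,v,t,'hole' if hole else 'outer',np.round(c,1),X[:2],'diam mm',round(a*sc,1),round(b*sc,1),round(A))
E
```

```text
rA v3 150 outer [185.8 136.1] [0.6061 0.0815] diam mm 68.3 155.3 1861
rA v3 150 hole [182.6 147.1] [0.6099 0.0916] diam mm 31.3 33.7 823
rA v3 110 outer [183.3 147.1] [0.6093 0.0916] diam mm 25.5 28.4 510
rA v3 110 outer [181.1 148.5] [0.6114 0.0929] diam mm 96.0 225.2 7566
rA v3 110 hole [182.5 147.1] [0.61   0.0915] diam mm 30.4 32.6 767
rA v3 80 outer [181.1 148.5] [0.6114 0.0929] diam mm 96.0 225.2 7821
rA v3 80 hole [183.4 146.2] [0.6091 0.0908] diam mm 26.4 32.4 141
rA v4 150 hole [174.8  52. ] [0.6099 0.0905] diam mm 34.5 38.9 1037Traceback (most recent call last):
  File "<stdin>", line 8, in <module>
  File "h.py", line 30, in blob
    h=cv2.convexHull(c); e=cv2.fitEllipse(h)
                           ~~~~~~~~~~~~~~^^^
cv2.error: OpenCV(4.12.0) /io/opencv/modules/imgproc/src/shapedescr.cpp:361: error: (-201:Incorrect size of input array) There should be at least 5 points to fit the ellipse in function 'fitEllipseNoDirect'
```

```bash
sed -i 's/m=((hsv\[...,1\]<60)&(V>thr)).*/m=((f[...,1].astype(int)-f[...,0]<15)\&(V>thr)) if light else ((V<dark_thr))/; s/if a<1000 or len(c)<20/if a<1000 or len(cv2.convexHull(c))<6/' h.py
cat > m.py <<'E'
from h import *
np.set_printoptions(precision=4,suppress=True)
def meas(J,rmax=14):
  for k,v,p,l,z in J:
    s=load(v)
    for t in ((190,150,110) if l else (75,60)):
      for hole,c,a,b,A in blob(s,p,l,thr=t,dark_thr=t):
        if np.hypot(c[0]-p[0],c[1]-p[1])>rmax: continue
        X=onz(s,c,z); sc=1000*np.linalg.norm(X-s["origin"])/338.8
        print(k,v,t,'hole' if hole else 'outer',np.round(c,1),X[:2],'diam mm',round(a*sc,1),round(b*sc,1),round(A))
E
python3 - <<'E'
from m import *
meas([('rA','v3',(182,147),1,.009),('rA','v4',(175,53),1,.009),('rB','v1',(333,246),1,.009),('rB','v2',(340,113),1,.009),('hw','v3',(361,123),1,.013),('hw','v2',(356,253),1,.013),
('hn','v4',(200,213),1,.013),('hn','v3',(214,280),1,.013),('pL','v2',(176,136),0,.016),('pS','v4',(354,180),0,.016),('pS','v3',(347,258),0,.016),('pu','v1',(370,95),1,.016)])
for n,p in(('v3',(165,147)),('v3',(361,123)),('v3',(340,123)),('v3',(182,147))): print(load(n)["frame"][p[1],p[0]-2:p[0]+3].tolist())
E
```

```text
rA v3 190 outer [182.1 147.3] [0.6104 0.0917] diam mm 40.5 43.8 1386
rA v3 190 hole [182.2 147.2] [0.6103 0.0916] diam mm 33.2 36.7 927
rA v3 150 outer [182.8 147. ] [0.6098 0.0915] diam mm 42.4 44.3 1452
rA v3 150 hole [182.7 147.1] [0.6099 0.0916] diam mm 31.3 33.8 824
rA v3 110 outer [182.9 147. ] [0.6096 0.0915] diam mm 43.1 44.5 1494
rA v3 110 hole [182.7 147.2] [0.6099 0.0916] diam mm 30.3 33.1 781
rA v4 190 outer [174.   51.7] [0.6105 0.0902] diam mm 44.8 50.5 1758
rA v4 190 hole [174.3  51.2] [0.6102 0.0898] diam mm 37.1 42.1 1199
rA v4 150 outer [174.2  51.6] [0.6103 0.0901] diam mm 45.6 50.8 1802
rA v4 150 hole [174.8  52. ] [0.6099 0.0905] diam mm 34.5 38.9 1040
rA v4 110 outer [174.5  51.7] [0.6101 0.0902] diam mm 46.4 51.0 1836
rA v4 110 hole [174.8  52.2] [0.6098 0.0906] diam mm 33.5 38.2 998
rB v1 150 outer [335.4 247.9] [ 0.4628 -0.065 ] diam mm 31.2 33.1 175
rB v1 110 outer [334.4 246.5] [ 0.4639 -0.0665] diam mm 34.6 35.1 332
rB v2 190 outer [341.5 113.3] [ 0.4634 -0.0672] diam mm 34.6 37.0 1060
rB v2 190 hole [341.6 113.2] [ 0.4633 -0.0673] diam mm 29.9 32.0 791
rB
[... 1265 characters left out ...]
  0.1989] diam mm 17.7 19.4 117
pu v1 190 outer [373.8  93.9] [ 0.4375 -0.2137] diam mm 24.4 27.0 541
pu v1 190 hole [373.8  94. ] [ 0.4375 -0.2135] diam mm 20.6 22.7 119
pu v1 150 outer [373.9  93.8] [ 0.4374 -0.2138] diam mm 25.1 27.9 573
pu v1 150 hole [374.4  93.8] [ 0.4369 -0.2137] diam mm 19.1 21.2 67
pu v1 110 outer [373.4  93.6] [ 0.4379 -0.2139] diam mm 26.1 28.7 605
[[231, 231, 231], [225, 224, 225], [192, 191, 189], [199, 198, 196], [91, 92, 90]]
[[96, 92, 98], [96, 94, 98], [95, 96, 100], [96, 96, 100], [95, 93, 99]]
[[192, 194, 194], [183, 186, 185], [101, 101, 101], [75, 74, 78], [95, 93, 98]]
[[111, 143, 126], [112, 144, 126], [112, 144, 127], [112, 143, 126], [111, 142, 126]]
```

Ring A (about 40 mm) is the large ring at (0.610,0.0913), and ring B is the small one at (0.4635,-0.0672). Next I hover over the large ring with the fingers along y.

Emit:
play_rows:
  commands:
    - [[12.7, -9, 9, 0, 0, 7, 0.7], [12.7, -9, 9, 0, 0, 14, 0.7], [12.7, -9, 9, 0, 0, 21, 0.7], [12.7, -9, 9, 0, 0, 28, 0.7], [12.7, -9, 9, 0, 0, 35, 0.7], [12.7, -9, 9, 0, 0, 42, 0.7], [12.7, -9, 9, 0, 0, 49, 0.7], [12.7, -9, 9, 0, 0, 56, 0.7], [12.7, -9, 9, 0, 0, 63, 0.7], [12.7, -9, 9, 0, 0, 70, 0.7], [12.7, -9, 9, 0, 0, 77, 0.7], [12.7, -9, 9, 0, 0, 84, 0.7], [12.7, -9, 9, 0, 0, 90, 0.7], [12.7, -9, 9, 0, 0, 90, 0.7], [12.7, -9, 9, 0, 0, 90, 0.7], [12.7, -9, 9, 0, 0, 90, 0.7]]

```text
clock: 4.17
tool_pos: [0.61, 0.0924, 0.0817]
orientation: [180.0, 0.0, -179.8]
force: [0.7, -0.9, -0.1]
opening: 0.061
gripper_force: 0.0
```

```bash
python3 - <<'E'
from m import *
s=grab('v5'); print(s['tcp'],get_obs()['orientation'],get_obs()['joint_pos'])
for X in((.610,.0913,.009),(.443,.0708,.013),(.4635,-.0672,.009)): print(proj(s,X))
a,b=load('v3'),load('v4'); print(tri([(a,(182.8,147)),(b,(174.4,51.8))])); 
p=proj(s,(.610,.0913,.009)); meas([('rA','v5',p,1,.009)],25)
E
```

```text
[0.61   0.0926 0.0817] [ 179.9987    0.0048 -179.8619] [  26.741    22.3794  -17.2032    0.0012  -50.4126 -116.6036]
[277.2597 225.063 ]
[241.3356 -51.9848]
[11.0604 -8.5375]
(array([0.6087, 0.091 , 0.0136]), np.float64(0.00020463827763602652))
rA v5 190 outer [279.9 214.6] [0.6021 0.0932] diam mm 20.7 35.1 278
rA v5 150 outer [277.6 224.3] [0.6094 0.0916] diam mm 39.4 40.2 2276
rA v5 150 hole [277.5 226.4] [0.6111 0.0915] diam mm 30.8 34.0 1524
rA v5 110 outer [277.6 224.1] [0.6093 0.0915] diam mm 40.1 41.0 2427
rA v5 110 hole [277.8 225. ] [0.61   0.0917] diam mm 28.4 30.3 1264
```

View pics/v5.png

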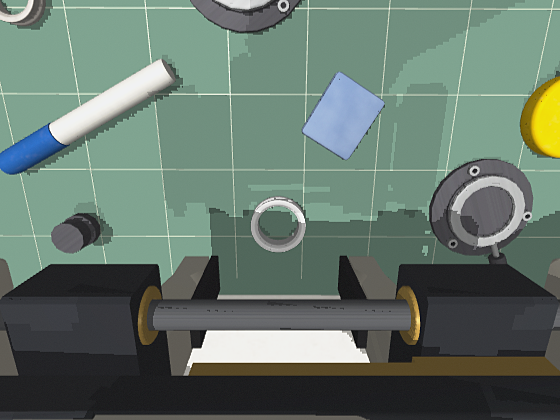

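The ring is at (278,225), between the open fingers, and agrees with the earlier fix (height about 12 mm above the table by triangulation). I'll descend and grip.

Emit:
play_rows:
  commands:
    - [[0, -0.1, 3, 0, 0, 0, 0.7], [0, -0.1, 5.5, 0, 0, 0, 0.7], [0, -0.1, 6.7, 0, 0, 0, 0.7], [0, -0.1, 7.2, 0, 0, 0, 0.7], [0, -0.1, 7.2, 0, 0, 0, 0.7], [0, -0.1, 7.2, 0, 0, 0, 0.3], [0, -0.1, 7.2, 0, 0, 0, 0.3], [0, -0.1, 7.2, 0, 0, 0, 0.3], [0, -0.1, 7.2, 0, 0, 0, 0.3], [0, -0.1, 7.2, 0, 0, 0, 0.3], [0, -0.1, 7.2, 0, 0, 0, 0.3]]

```text
clock: 5.13
tool_pos: [0.6106, 0.0923, 0.0105]
orientation: [180.0, 0.1, -180.0]
force: [-0.1, 0.1, 6.2]
opening: 0.0365
gripper_force: 30.0
```

Emit:
play_rows:
  commands:
    - [[0, 0, -2, 0, 0, 0, 0.3], [0, 0, -5, 0, 0, 0, 0.3], [0, 0, -7, 0, 0, 0, 0.3], [0, 0, -7, 0, 0, 0, 0.3], [0, 0, -7, 0, 0, 0, 0.3]]

```text
clock: 5.55
tool_pos: [0.6107, 0.0924, 0.081]
orientation: [179.9, 0.1, 180.0]
force: [-0.7, -1.0, -1.3]
opening: 0.0366
gripper_force: 30.0
```

```bash
python3 - <<'E'
from m import *
s=grab('v6'); o=get_obs(); print(s['tcp'],o['orientation'],o['opening'],o['gripper_force'],o['force'])
cv2.imwrite('pics/v6c.png',cv2.resize(s['frame'][150:350,150:410],None,fx=3,fy=3)[:,:,::-1])
E
```

```text
[0.6098 0.092  0.0797] [179.9631   0.0234 179.9819] 0.036702659099473886 29.957734524687112 [-0.4848  0.1033 -1.4813]
```

View pics/v6c.png

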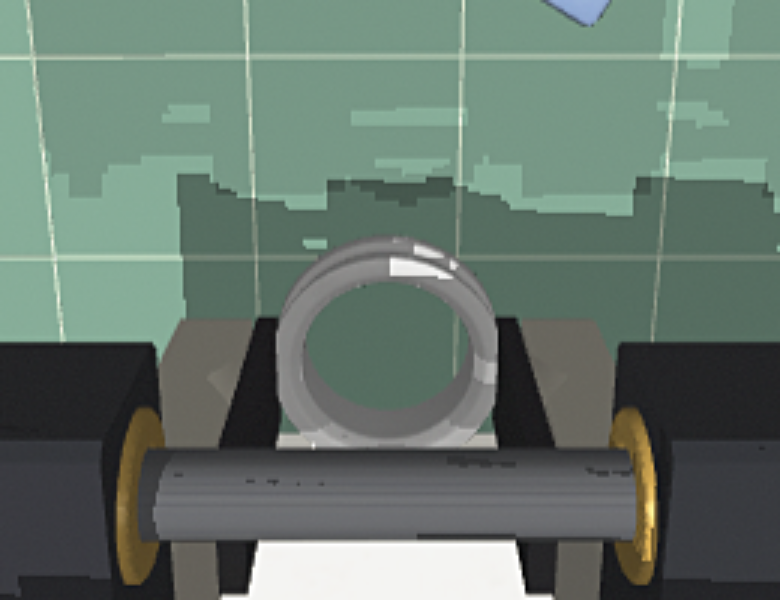

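The ring is held level; its upper part is narrower, which explains the 36.5 mm opening. I'll move towards the wide holder and stop short to re-measure it.

Emit:
play_rows:
  commands:
    - [[4, -1, 0, 0, 0, 0, 0.3], [8, -2, 0, 0, 0, 0, 0.3], [12, -2.2, 0, 0, 0, 0, 0.3], [12, -2.2, 0, 0, 0, 0, 0.3], [12, -2.2, 0, 0, 0, 0, 0.3], [12, -2.2, 0, 0, 0, 0, 0.3]]

```text
clock: 6.1
tool_pos: [0.49, 0.0701, 0.0793]
orientation: [-180.0, -0.0, -180.0]
force: [0.6, 0.2, -0.0]
opening: 0.0366
gripper_force: 30.0
```

```bash
python3 - <<'E'
from m import *
s0=load('v6'); print('held bore ctr',onz(s0,(279.7,268),.0797+.003), s0['tcp'])
s=grab('v7'); o=get_obs(); print(s['tcp'],o['orientation'])
p=proj(s,(.4429,.0708,.013)); print(p); meas([('hw','v7',p,1,.013)],20)
a=load('v3'); 
E
```

```text
held bore ctr [0.6082 0.0928 0.0827] [0.6098 0.092  0.0797]
[0.4906 0.0703 0.0793] [-179.9936    0.0072 -179.9807]
[279.9017 161.0441]
hw v7 150 outer [280.6 160.4] [0.4425 0.0712] diam mm 61.8 62.0 6490
hw v7 150 hole [280.5 161.1] [0.443  0.0712] diam mm 45.4 45.5 3535
hw v7 110 outer [278. 157.] [0.4402 0.0696] diam mm 61.2 69.5 6664
hw v7 110 hole [280.5 161.2] [0.443  0.0712] diam mm 44.5 44.8 3411
```

Emit:
play_rows:
  commands:
    - [[3, 0.1, 1, 0, 0, 0, 0.3], [4.7, 0.1, 2.5, 0, 0, 0, 0.3], [4.7, 0.1, 4.5, 0, 0, 0, 0.3], [4.7, 0.1, 5.2, 0, 0, 0, 0.3], [4.7, 0.1, 5.2, 0, 0, 0, 0.3], [4.7, 0.1, 5.6, 0, 0, 0, 0.3], [4.7, 0.1, 5.8, 0, 0, 0, 0.3], [4.7, 0.1, 5.9, 0, 0, 0, 0.3], [4.7, 0.1, 6.0, 0, 0, 0, 0.3], [4.7, 0.1, 6.1, 0, 0, 0, 0.3], [4.7, 0.1, 6.1, 0, 0, 0, 0.3], [4.7, 0.1, 6.1, 0, 0, 0, 0.3]]

```text
clock: 7.15
tool_pos: [0.4431, 0.071, 0.0187]
orientation: [180.0, 0.0, -180.0]
force: [1.6, -0.4, -0.4]
opening: 0.0364
gripper_force: 30.0
```

Emit:
play_rows:
  commands:
    - [[0, 0, 0.1, 0, 0, 0, 0.3], [0, 0, 0.1, 0, 0, 0, 0.3], [0, 0, 0.1, 0, 0, 0, 0.55], [0, 0, 0.1, 0, 0, 0, 0.55], [0, 0, 0.1, 0, 0, 0, 0.55], [0, 0, -1, 0, 0, 0, 0.55], [-2, 0, -4.5, 0, 0, 0, 0.55], [-5, 0, -7, 0, 0, 0, 0.55], [-5, 0, -7, 0, 0, 0, 0.55], [-5, 0, -7, 0, 0, 0, 0.55], [-5, 0, -7, 0, 0, 0, 0.55]]

```text
clock: 8.07
tool_pos: [0.4923, 0.0707, 0.088]
orientation: [-180.0, -0.1, 179.9]
force: [-0.4, -0.6, -1.2]
opening: 0.048
gripper_force: 0.0
```

```bash
python3 - <<'E'
from m import *
s=grab('v8'); o=get_obs(); print(s['tcp'],o['orientation'])
p=proj(s,(.4429,.0708,.02)); print(p)
cv2.imwrite('pics/v8c.png',cv2.resize(s['frame'][max(0,int(p[1])-70):int(p[1])+70,int(p[0])-80:int(p[0])+80],None,fx=4,fy=4)[:,:,::-1])
E
```

```text
[0.4917 0.0705 0.0877] [-179.9664   -0.1065  179.9656]
[278.8975 157.2737]
```

View pics/v8c.png

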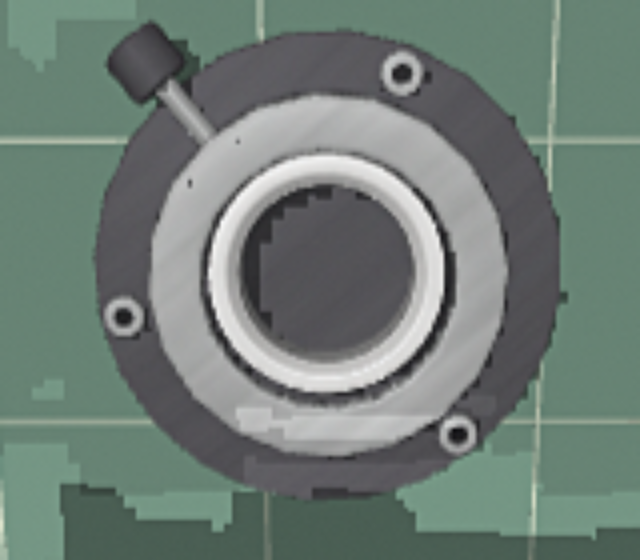

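The large ring sits flat and central in the wide recess, with an even gap all round (centre at crop (327,272)). Next is the small ring.

Emit:
play_rows:
  commands:
    - [[1, -4, 0, 0, 0, 0, 0.62], [2, -8, 0, 0, 0, 0, 0.62], [2.8, -12, 0.7, 0, 0, 0, 0.62], [2.8, -13.8, 1.0, 0, 0, 0, 0.62], [2.8, -13.8, 1.0, 0, 0, 0, 0.62], [2.8, -13.8, 1.0, 0, 0, 0, 0.62], [2.8, -13.8, 1.0, 0, 0, 0, 0.62]]

```text
clock: 8.7
tool_pos: [0.4644, -0.0669, 0.0781]
orientation: [-180.0, -0.1, 180.0]
force: [-0.1, 0.1, 0.2]
opening: 0.0541
gripper_force: 0.0
```

```bash
python3 - <<'E'
from m import *
s=grab('v9'); o=get_obs(); print(s['tcp'],o['orientation'])
p=proj(s,(.4635,-.0672,.009)); print(p); meas([('rB','v9',p,1,.009)],25)
E
```

```text
[ 0.4647 -0.0665  0.0783] [-179.9904   -0.0374 -179.9682]
[278.3825 225.5872]
rB v9 190 outer [281.9 218.7] [ 0.4584 -0.0647] diam mm 15.4 26.0 102
rB v9 150 outer [281.6 217.1] [ 0.4572 -0.0649] diam mm 14.2 27.7 183
rB v9 110 outer [278.4 227.5] [ 0.4649 -0.0672] diam mm 33.4 34.4 761
```

Emit:
play_rows:
  commands:
    - [[0, -0.05, 3, 0, 0, 0, 0.62], [0, -0.05, 5.5, 0, 0, 0, 0.62], [0, -0.05, 6.5, 0, 0, 0, 0.62], [0, -0.05, 6.85, 0, 0, 0, 0.62], [0, -0.05, 6.85, 0, 0, 0, 0.62], [0, -0.05, 6.85, 0, 0, 0, 0.2], [0, -0.05, 6.85, 0, 0, 0, 0.2], [0, -0.05, 6.85, 0, 0, 0, 0.2], [0, -0.05, 6.85, 0, 0, 0, 0.2], [0, -0.05, 6.85, 0, 0, 0, 0.2], [0, -0.05, 6.85, 0, 0, 0, 0.2]]

```text
clock: 9.67
tool_pos: [0.4655, -0.0674, 0.0107]
orientation: [180.0, 0.1, -180.0]
force: [-1.0, 1.3, 5.7]
opening: 0.0301
gripper_force: 30.1
```

Emit:
play_rows:
  commands:
    - [[0, 0, -3, 0, 0, 0, 0.2], [0, 0, -7, 0, 0, 0, 0.2], [-2, 3, -8, 0, 0, 0, 0.2], [-4, 7, -8, 0, 0, 0, 0.2], [-6, 11, -8, 0, 0, 0, 0.2], [-8, 15, -8, 0, 0, 0, 0.2], [-10, 18, -8, 0, 0, 0, 0.2], [-12, 22, -8, 0, 0, 0, 0.2], [-14, 25, -8, 0, 0, 0, 0.2], [-16, 28, -8, 0, 0, 0, 0.2], [-17, 30, -7, 0, 0, 0, 0.2], [-17, 30, -7, 0, 0, 0, 0.2], [-17, 30, -7, 0, 0, 0, 0.2], [-17, 30, -7, 0, 0, 0, 0.2]]

```text
clock: 10.83
tool_pos: [0.6343, 0.2319, 0.0795]
orientation: [-180.0, -0.1, 180.0]
force: [-1.0, -1.0, -1.7]
opening: 0.0298
gripper_force: 30.0
```

```bash
python3 - <<'E'
from m import *
s=grab('v10'); o=get_obs(); print(s['tcp'],o['orientation'],o['opening'])
p=proj(s,(.598,.234,.013)); print(p); meas([('hn','v10',p,1,.013)],20)
E
```

```text
[0.6344 0.2316 0.08  ] [-179.9768   -0.0416  179.9697] 0.029943431250645254
[281.9401 177.1599]
hn v10 190 outer [285.7 175.4] [0.5968 0.2365] diam mm 48.8 50.9 1108
hn v10 150 outer [286.6 176.1] [0.5973 0.2371] diam mm 51.0 51.6 4390
hn v10 150 hole [286.5 176.7] [0.5977 0.2371] diam mm 38.0 38.7 2468
hn v10 110 outer [284.9 194.4] [0.6099 0.2361] diam mm 6.0 25.9 169
hn v10 110 outer [286.5 176.2] [0.5973 0.2371] diam mm 51.6 52.2 4488
hn v10 110 hole [286.5 176.7] [0.5977 0.2371] diam mm 37.4 38.2 2384
```

View pics/v10.png

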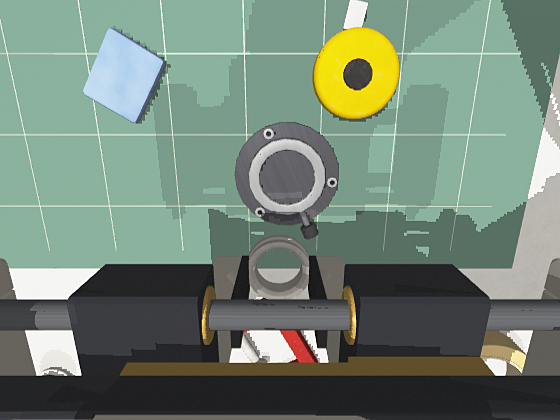

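The narrow holder is at (286,176), giving world (0.5977,0.2371), with its screw clear of the finger line. I'll place the ring.

Emit:
play_rows:
  commands:
    - [[2, 0.53, 0, 0, 0, 0, 0.2], [3.65, 0.53, 1.5, 0, 0, 0, 0.2], [3.65, 0.53, 3.5, 0, 0, 0, 0.2], [3.65, 0.53, 5, 0, 0, 0, 0.2], [3.65, 0.53, 5.2, 0, 0, 0, 0.2], [3.65, 0.53, 5.6, 0, 0, 0, 0.2], [3.65, 0.53, 5.8, 0, 0, 0, 0.2], [3.65, 0.53, 5.9, 0, 0, 0, 0.2], [3.65, 0.53, 6.0, 0, 0, 0, 0.2], [3.65, 0.53, 6.1, 0, 0, 0, 0.2], [3.65, 0.53, 6.1, 0, 0, 0, 0.2], [3.65, 0.53, 6.1, 0, 0, 0, 0.2]]

```text
clock: 11.88
tool_pos: [0.5986, 0.2379, 0.0193]
orientation: [180.0, 0.0, -180.0]
force: [0.5, -0.6, -1.0]
opening: 0.03
gripper_force: 30.0
```

Free entry with no contact force. I'll lower a touch, release, back off and look.

Emit:
play_rows:
  commands:
    - [[0, 0, 0.1, 0, 0, 0, 0.2], [0, 0, 0.1, 0, 0, 0, 0.2], [0, 0, 0.1, 0, 0, 0, 0.48], [0, 0, 0.1, 0, 0, 0, 0.48], [0, 0, 0.1, 0, 0, 0, 0.48], [0, 0, -1, 0, 0, 0, 0.48], [-2, 0, -4.5, 0, 0, 0, 0.48], [-5, 0, -7, 0, 0, 0, 0.48], [-5, 0, -7, 0, 0, 0, 0.48], [-5, 0, -7, 0, 0, 0, 0.48], [-5, 0, -7, 0, 0, 0, 0.48]]

```text
clock: 12.8
tool_pos: [0.6481, 0.2375, 0.0891]
orientation: [180.0, -0.0, 180.0]
force: [-0.3, 0.2, -1.2]
opening: 0.0422
gripper_force: 0.0
```

```bash
python3 - <<'E'
from m import *
s=grab('v11'); o=get_obs(); print(s['tcp'],o['orientation'])
p=proj(s,(.5977,.2371,.02)); print(p); meas([('hn','v11',p,1,.02)],12)
s8=load('v8'); p8=proj(s8,(.4428,.0712,.02)); meas([('hw','v8',p8,1,.02)],12)
cv2.imwrite('pics/v11c.png',cv2.resize(s['frame'][max(0,int(p[1])-70):int(p[1])+70,int(p[0])-80:int(p[0])+80],None,fx=4,fy=4)[:,:,::-1])
E
```

```text
[0.6475 0.2373 0.0885] [-179.9664   -0.0899  179.9794]
[278.1238 155.6039]
hn v11 190 outer [281.8 163.8] [0.6032 0.2395] diam mm 29.5 33.6 109
hn v11 190 outer [278.9 155.2] [0.5974 0.2376] diam mm 33.3 33.8 1890
hn v11 190 hole [278.7 155. ] [0.5973 0.2375] diam mm 28.5 28.6 1321
hn v11 190 outer [275.5 146.9] [0.592  0.2354] diam mm 40.2 46.0 399
hn v11 150 outer [278.9 155.1] [0.5974 0.2376] diam mm 33.6 34.3 1932
hn v11 150 hole [278.3 154.5] [0.597  0.2372] diam mm 25.4 26.3 1103
hn v11 150 outer [279.2 156.1] [0.598  0.2378] diam mm 49.3 56.5 4352
hn v11 150 hole [278.3 154.2] [0.5968 0.2372] diam mm 37.9 38.7 2452
hn v11 110 outer [278.8 155. ] [0.5973 0.2376] diam mm 33.8 34.9 1979
hn v11 110 hole [278.8 154.8] [0.5972 0.2375] diam mm 24.7 24.7 1010
hn v11 110 outer [279.6 156.6] [0.5984 0.2381] diam mm 50.3 57.8 4466
hn v11 110 hole [278.3 154.2] [0.5968 0.2372] diam mm 37.3 38.2 2379
hw v8 190 outer [279.2 154.8] [0.4413 0.071 ] diam mm 39.6 40.0 2689
hw v8 190 hole [278.8 154.3] [0.441  0.0707] diam mm 33.3 34.2 1923
hw v8 150 outer [279.1 154.8] [0.4413 0.071 ] diam mm 39.8 40.4 2740
hw v8 150 hole [278.5 154.1] [0.4408 0.0706] diam mm 30.7 31.8 1638
hw v8 150 outer [277.5 152. ] [0.4394 0.0699] diam mm 59.6 66.8 6180
hw v8 150 hole [279.5 155.9] [0.442  0.0712] diam mm 44.1 44.6 3334
hw v8 110 outer [277.2 152.1] [0.4395 0.0697] diam mm 60.3 67.4 6345
hw v8 110 hole [279.1 154.5] [0.4411 0.0709] diam mm 29.9 30.0 1501
hw v8 110 hole [279.5 156.1] [0.4421 0.0712] diam mm 43.6 43.6 412
```

View pics/v11c.png

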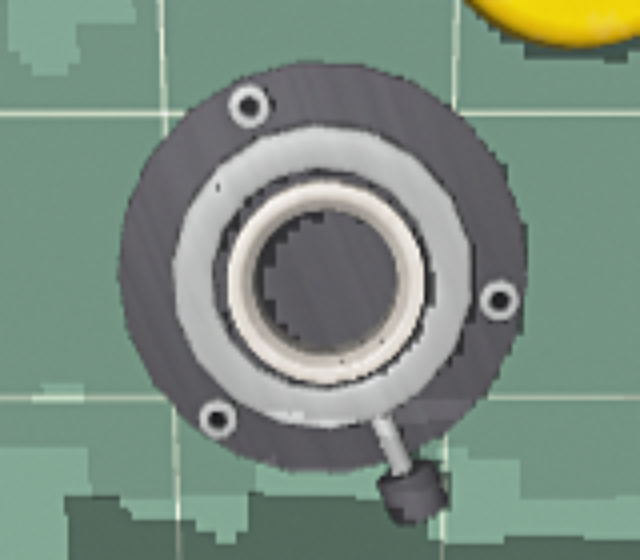

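The small ring is flat and central in the narrow recess (crop (328,282)). Now the small plunger.

Emit:
play_rows:
  commands:
    - [[4, -1, -1, 0, 0, 0, 0.48], [8, -2, -1, 0, 0, 0, 0.48], [12, -3, -1, 0, 0, 0, 0.48], [16, -3.7, -1, 0, 0, 0, 0.48], [17.8, -3.7, -1, 0, 0, 0, 0.48], [17.8, -3.7, -1, 0, 0, 0, 0.48], [17.8, -3.7, -1, 0, 0, 0, 0.48], [17.8, -3.7, -1, 0, 0, 0, 0.48]]

```text
clock: 13.52
tool_pos: [0.4704, 0.201, 0.099]
orientation: [-180.0, 0.0, -179.9]
force: [0.0, -0.0, -0.6]
opening: 0.0421
gripper_force: 0.0
```

```bash
python3 - <<'E'
from m import *
s=grab('v12'); o=get_obs(); print(s['tcp'],o['orientation'])
p=proj(s,(.452,.2,.016)); print(p,s['frame'][int(p[1])-20:int(p[1])+20:5,int(p[0])].tolist())
for t in(90,):
  import h
meas([('pS','v12',p,0,.016)],25)
cv2.imwrite('pics/v12c.png',cv2.resize(s['frame'][int(p[1])-50:int(p[1])+50,int(p[0])-60:int(p[0])+60],None,fx=5,fy=5)[:,:,::-1]); print(int(p[0])-60,int(p[1])-50)
E
```

```text
[0.4708 0.201  0.0989] [-179.9881   -0.0025 -179.9766]
[277.4506 196.7614] [[102, 131, 115], [34, 29, 33], [40, 41, 42], [83, 80, 84], [89, 88, 94], [80, 79, 82], [79, 77, 82], [75, 96, 85]]
pS v12 75 outer [279.1 190.6] [0.4474 0.2012] diam mm 16.0 18.1 131
pS v12 60 outer [280.  191.2] [0.4478 0.2019] diam mm 10.6 15.8 63
217 146
```

View pics/v12c.png

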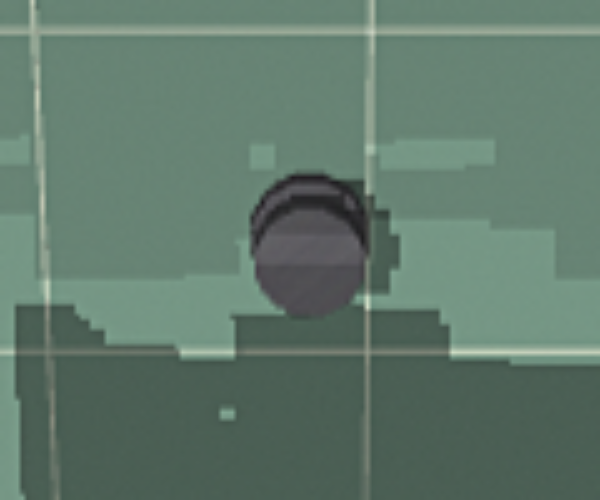

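The plunger's top disc is centred at crop (310,263), which is pixel (278.6,198.2). I'll cast it onto the top plane (z = 29 mm) and check its height against the second view.

```bash
python3 - <<'E'
from m import *
s=load('v12'); print(onz(s,(278.6,198.2),.029), tri([(s,(278.6,198.2)),(load('v4'),(353.5,180))]))
x=load('v4')
f=x['frame'][150:210,320:390]; g=load('v2')['frame'][105:165,140:210]
def top(s,p,half=30):
    x0,y0=p[0]-half,p[1]-half; f=cv2.resize(s['frame'][y0:y0+2*half,x0:x0+2*half],None,fx=4,fy=4,interpolation=cv2.INTER_CUBIC).astype(int)
    m=((f[...,1]-f[...,0]<12)&(f.max(2)>74)&(f.max(2)<130)).astype(np.uint8); m=cv2.morphologyEx(m,cv2.MORPH_OPEN,np.ones((13,13)))
    c=max(cv2.findContours(m,0,1)[0],key=cv2.contourArea); e=cv2.fitEllipse(cv2.convexHull(c)); return np.array(e[0])/4-.375+[x0,y0],np.array(e[1])/4
for n,p in(('v12',(278,198)),('v4',(354,180)),('v2',(176,136)),('v5',(72,235))):
    c,d=top(load(n),p); print(n,c,d,onz(load(n),c,.029))
E
```

```text
[0.4497 0.2008 0.029 ] (array([0.4513, 0.2006, 0.0226]), np.float64(0.00024375401249080518))
v12 [278.4713 198.1681] [21.1822 21.6395] [0.4497 0.2008 0.029 ]
v4 [356.8186 181.8063] [16.3241 17.3753] [0.4495 0.2008 0.029 ]
v2 [172.4222 135.4351] [23.8052 25.8943] [ 0.6128 -0.0491  0.029 ]
v5 [ 66.7836 237.8871] [28.0094 33.9281] [ 0.6125 -0.0493  0.029 ]
```

Both views agree on the 29 mm top plane: small plunger at (0.4496,0.2008), large plunger at (0.6127,-0.0492). I'll grip the small one across its pad.

Emit:
play_rows:
  commands:
    - [[2.1, 0, 3, 0, 0, 0, 0.48], [2.1, 0, 5.5, 0, 0, 0, 0.48], [2.1, 0, 7.4, 0, 0, 0, 0.48], [2.1, 0, 7.9, 0, 0, 0, 0.48], [2.1, 0, 7.9, 0, 0, 0, 0.48], [2.1, 0, 7.9, 0, 0, 0, 0.05], [2.1, 0, 7.9, 0, 0, 0, 0.05], [2.1, 0, 7.9, 0, 0, 0, 0.05], [2.1, 0, 7.9, 0, 0, 0, 0.05], [2.1, 0, 7.9, 0, 0, 0, 0.05], [2.1, 0, 7.9, 0, 0, 0, 0.05]]

```text
clock: 14.48
tool_pos: [0.4499, 0.2011, 0.0208]
orientation: [179.9, 0.1, -180.0]
force: [1.2, -0.1, 3.8]
opening: 0.0139
gripper_force: 30.0
```

Emit:
play_rows:
  commands:
    - [[0, 0, -3.5, 0, 0, 0, 0.05], [-1, 0, -7, 0, 0, 0, 0.05], [-5, 1, -7, 0, 0, 0, 0.05], [-9, 2, -7, 0, 0, 0, 0.05], [-13, 3, -7, 0, 0, 0, 0.05], [-14.8, 3.65, -7, 0, 0, 0, 0.05], [-14.8, 3.65, -7, 0, 0, 0, 0.05], [-14.8, 3.65, -7, 0, 0, 0, 0.05], [-14.8, 3.65, -7, 0, 0, 0, 0.05]]

```text
clock: 15.23
tool_pos: [0.5966, 0.2368, 0.0895]
orientation: [-180.0, -0.1, 180.0]
force: [-0.6, 0.0, -1.1]
opening: 0.0134
gripper_force: 29.9
```

```bash
python3 - <<'E'
from m import *
s=grab('v13'); o=get_obs(); print(s['tcp'],o['orientation'],o['opening'])
sd=snapshot("side"); p=proj(sd,(.5975,.2375,.06)).astype(int); x=cv2.resize(sd['frame'][p[1]-45:p[1]+45,p[0]-50:p[0]+50],(400,360),interpolation=2)
y=cv2.resize(s['frame'][180:360,178:378],(400,360)); cv2.imwrite('pics/v13c.png',np.hstack([x,y])[:,:,::-1])
E
```

```text
[0.5965 0.2369 0.0899] [-179.9791   -0.0508 -179.9997] 0.01353023574135401
```

View pics/v13c.png

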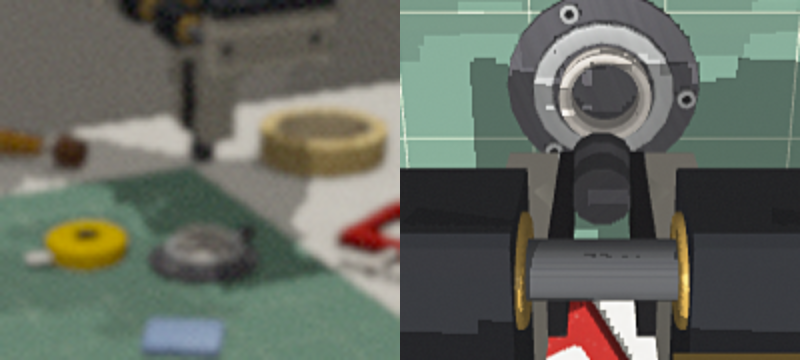

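It is held upright (side view left, wrist view right). I'll insert it.

Emit:
play_rows:
  commands:
    - [[-0.1, 0.06, 2.5, 0, 0, 0, 0.05], [-0.1, 0.06, 4.4, 0, 0, 0, 0.05], [-0.1, 0.06, 4.8, 0, 0, 0, 0.05], [-0.1, 0.06, 4.8, 0, 0, 0, 0.05], [-0.1, 0.06, 5.1, 0, 0, 0, 0.05], [-0.1, 0.06, 5.4, 0, 0, 0, 0.05], [-0.1, 0.06, 5.7, 0, 0, 0, 0.05], [-0.1, 0.06, 5.9, 0, 0, 0, 0.05], [-0.1, 0.06, 6.0, 0, 0, 0, 0.05], [-0.1, 0.06, 6.0, 0, 0, 0, 0.05], [-0.1, 0.06, 6.0, 0, 0, 0, 0.05]]

```text
clock: 16.25
tool_pos: [0.5985, 0.2379, 0.0302]
orientation: [180.0, 0.0, -180.0]
force: [-0.3, -0.9, -1.3]
opening: 0.0139
gripper_force: 29.9
```

Emit:
play_rows:
  commands:
    - [[0, 0, 0.1, 0, 0, 0, 0.05], [0, 0, 0.15, 0, 0, 0, 0.05], [0, 0, 0.15, 0, 0, 0, 0.05], [0, 0, 0.15, 0, 0, 0, 0.35], [0, 0, 0.15, 0, 0, 0, 0.35], [0, 0, 0.15, 0, 0, 0, 0.35], [0, 0, -1, 0, 0, 0, 0.35], [0, 0, -3, 0, 0, 0, 0.35], [-4, 0, -6, 0, 0, 0, 0.35], [-4, 0, -6, 0, 0, 0, 0.35], [-4, 0, -6, 0, 0, 0, 0.35], [-4, 0, -6, 0, 0, 0, 0.35]]

```text
clock: 17.25
tool_pos: [0.6387, 0.2378, 0.0906]
orientation: [180.0, 0.0, 179.9]
force: [-0.7, 0.2, -1.3]
opening: 0.0303
gripper_force: 0.0
```

```bash
cat >> m.py <<'E'
def top(s,p,half=30,lo=74,hi=130):
    x0,y0=int(p[0])-half,int(p[1])-half; f=cv2.resize(s['frame'][y0:y0+2*half,x0:x0+2*half],None,fx=4,fy=4,interpolation=cv2.INTER_CUBIC).astype(int)
    m=((f[...,1]-f[...,0]<12)&(f.max(2)>lo)&(f.max(2)<hi)).astype(np.uint8); m=cv2.morphologyEx(m,cv2.MORPH_OPEN,np.ones((13,13)))
    c=max(cv2.findContours(m,0,1)[0],key=cv2.contourArea); e=cv2.fitEllipse(cv2.convexHull(c)); return np.array(e[0])/4-.375+[x0,y0],np.array(e[1])/4
E
python3 - <<'E'
from m import *
s=grab('v14'); print(s['tcp'])
p=proj(s,(.5975,.2375,.037)); c,d=top(s,p,16); print(p,c,d,onz(s,c,.037)); meas([('rS','v14',proj(s,(.5975,.2375,.018)),1,.018)],8)
cv2.imwrite('pics/v14c.png',cv2.resize(s['frame'][max(0,int(p[1])-70):int(p[1])+70,int(p[0])-80:int(p[0])+80],None,fx=4,fy=4)[:,:,::-1])
E
```

```text
[0.6378 0.2376 0.0897]
[278.1167 173.2382] [278.9875 174.9979] [23.751 29.272] [0.5986 0.238  0.037 ]
rS v14 190 outer [279.7 175.9] [0.6028 0.2386] diam mm 32.6 41.6 262
rS v14 190 outer [278.3 168.6] [0.5977 0.2376] diam mm 33.5 33.8 1808
rS v14 190 hole [278.1 168.5] [0.5977 0.2375] diam mm 27.8 28.5 1220
rS v14 150 outer [278.3 168.5] [0.5977 0.2376] diam mm 33.6 34.4 1857
rS v14 150 hole [278.6 169. ] [0.598  0.2378] diam mm 25.0 26.9 1047
rS v14 150 outer [278.4 169.9] [0.5986 0.2377] diam mm 49.4 56.7 4154
rS v14 150 hole [277.8 167.4] [0.5969 0.2372] diam mm 37.7 38.5 2332
rS v14 110 outer [278.4 169.6] [0.5985 0.2377] diam mm 49.8 57.6 4278
rS v14 110 hole [278.6 169. ] [0.598  0.2378] diam mm 24.4 25.9 990
rS v14 110 hole [277.8 167.4] [0.5969 0.2373] diam mm 37.1 38.1 332
```

View pics/v14c.png

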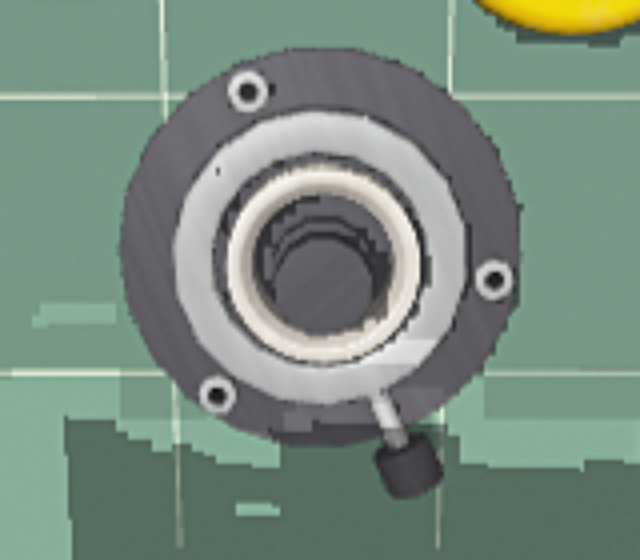

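The small plunger stands in the ring bore (top centre at crop (324,286)). Now the large plunger.

Emit:
play_rows:
  commands:
    - [[0, -4, -1, 0, 0, 0, 0.52], [0.5, -8, -1, 0, 0, 0, 0.52], [1, -12, -1, 0, 0, 0, 0.52], [1.5, -16, -1, 0, 0, 0, 0.52], [2, -20, -1, 0, 0, 0, 0.52], [2.5, -24, -1, 0, 0, 0, 0.52], [2.5, -28, -1, 0, 0, 0, 0.52], [2.5, -28.7, 0, 0, 0, 0, 0.52], [2.5, -28.7, 0, 0, 0, 0, 0.52], [2.5, -28.7, 0, 0, 0, 0, 0.52], [2.5, -28.7, 0, 0, 0, 0, 0.52]]

```text
clock: 18.22
tool_pos: [0.6131, -0.0484, 0.0898]
orientation: [-180.0, -0.0, -180.0]
force: [-0.1, 0.2, -0.2]
opening: 0.046
gripper_force: 0.0
```

```bash
python3 - <<'E'
from m import *
s=grab('v15'); print(s['tcp'],get_obs()['orientation'])
p=proj(s,(.6127,-.0492,.029)); c,d=top(s,p,26); print(p,c,d,onz(s,c,.029))
E
```

```text
[ 0.6134 -0.048   0.09  ] [-179.9967   -0.0178 -179.9311]Traceback (most recent call last):
  File "<stdin>", line 3, in <module>
  File "m.py", line 14, in top
    c=max(cv2.findContours(m,0,1)[0],key=cv2.contourArea); e=cv2.fitEllipse(cv2.convexHull(c)); return np.array(e[0])/4-.375+[x0,y0],np.array(e[1])/4
ValueError: max() iterable argument is empty
```

The pad is in the gripper's shadow here, but two earlier views agreed to 0.3 mm, so I go on.

Emit:
play_rows:
  commands:
    - [[0.05, -0.1, 3, 0, 0, 0, 0.52], [0.05, -0.1, 5.5, 0, 0, 0, 0.52], [0.05, -0.1, 6.6, 0, 0, 0, 0.52], [0.05, -0.1, 7, 0, 0, 0, 0.52], [0.05, -0.1, 7, 0, 0, 0, 0.52], [0.05, -0.1, 7, 0, 0, 0, 0.1], [0.05, -0.1, 7, 0, 0, 0, 0.1], [0.05, -0.1, 7, 0, 0, 0, 0.1], [0.05, -0.1, 7, 0, 0, 0, 0.1], [0.05, -0.1, 7, 0, 0, 0, 0.1], [0.05, -0.1, 7, 0, 0, 0, 0.1], [0.05, -0.1, 7, 0, 0, 0, 0.1]]

```text
clock: 19.27
tool_pos: [0.6137, -0.05, 0.0209]
orientation: [180.0, 0.1, -180.0]
force: [-0.2, 1.4, 5.5]
opening: 0.0196
gripper_force: 30.0
```

Emit:
play_rows:
  commands:
    - [[0, 0, -3.5, 0, 0, 0, 0.1], [1, 0, -7, 0, 0, 0, 0.1], [4, 3, -7, 0, 0, 0, 0.1], [7, 5, -7, 0, 0, 0, 0.1], [10, 7, -7, 0, 0, 0, 0.1], [13, 9, -7, 0, 0, 0, 0.1], [16, 11, -7, 0, 0, 0, 0.1], [17.1, 12.1, -7, 0, 0, 0, 0.1], [17.1, 12.1, -7, 0, 0, 0, 0.1], [17.1, 12.1, -7, 0, 0, 0, 0.1], [17.1, 12.1, -7, 0, 0, 0, 0.1]]

```text
clock: 20.18
tool_pos: [0.4423, 0.071, 0.0902]
orientation: [180.0, 0.0, -180.0]
force: [1.2, -0.1, -0.5]
opening: 0.0199
gripper_force: 29.8
```

```bash
python3 - <<'E'
from m import *
s=grab('v16'); o=get_obs(); print(s['tcp'],o['orientation'],o['opening'])
meas([('hw','v16',proj(s,(.4418,.0712,.018)),1,.018)],12)
E
```

```text
[0.4425 0.0707 0.0901] [-179.9973    0.004   179.9851] 0.019844858992374682
hw v16 190 outer [277.3 217.7] [0.4366 0.0699] diam mm 24.9 35.1 211
hw v16 150 outer [277.4 218.9] [0.4376 0.07  ] diam mm 31.5 35.3 347
hw v16 110 outer [274.8 219.2] [0.4378 0.0681] diam mm 56.3 69.6 2886
```

Emit:
play_rows:
  commands:
    - [[0, 0.02, 2.5, 0, 0, 0, 0.1], [0, 0.02, 4.4, 0, 0, 0, 0.1], [0, 0.02, 4.8, 0, 0, 0, 0.1], [0, 0.02, 4.8, 0, 0, 0, 0.1], [0, 0.02, 5.1, 0, 0, 0, 0.1], [0, 0.02, 5.4, 0, 0, 0, 0.1], [0, 0.02, 5.7, 0, 0, 0, 0.1], [0, 0.02, 5.9, 0, 0, 0, 0.1], [0, 0.02, 6.1, 0, 0, 0, 0.1], [0, 0.02, 6.1, 0, 0, 0, 0.1], [0, 0.02, 6.1, 0, 0, 0, 0.1]]

```text
clock: 21.15
tool_pos: [0.442, 0.0712, 0.0291]
orientation: [180.0, 0.0, -180.0]
force: [-0.9, -0.4, -0.7]
opening: 0.0201
gripper_force: 29.8
```

Emit:
play_rows:
  commands:
    - [[0, 0, 0.05, 0, 0, 0, 0.1], [0, 0, 0.05, 0, 0, 0, 0.1], [0, 0, 0.05, 0, 0, 0, 0.42], [0, 0, 0.05, 0, 0, 0, 0.42], [0, 0, 0.05, 0, 0, 0, 0.42], [0, 0, -1, 0, 0, 0, 0.42], [0, 0, -3, 0, 0, 0, 0.42], [-4, 0, -6, 0, 0, 0, 0.42], [-4, 0, -6, 0, 0, 0, 0.42], [-4, 0, -6, 0, 0, 0, 0.42], [-4, 0, -6, 0, 0, 0, 0.42]]

```text
clock: 22.07
tool_pos: [0.4819, 0.071, 0.0888]
orientation: [180.0, -0.0, 179.9]
force: [-0.3, -0.4, -0.5]
opening: 0.0371
gripper_force: 0.0
```

```bash
python3 - <<'E'
from m import *
s=grab('v17'); print(s['tcp'])
p=proj(s,(.442,.0712,.037)); print(p)
try: c,d=top(s,p,20); print(c,d,onz(s,c,.037))
except Exception as e: print(e)
cv2.imwrite('pics/v17c.png',cv2.resize(s['frame'][max(0,int(p[1])-60):int(p[1])+60,int(p[0])-60:int(p[0])+60],None,fx=4,fy=4)[:,:,::-1])
E
```

```text
[0.4809 0.0707 0.0883]
[279.0128 175.8772]
[279.6459 174.9887] [33.838  35.3026] [0.4414 0.0716 0.037 ]
```

View pics/v17c.png

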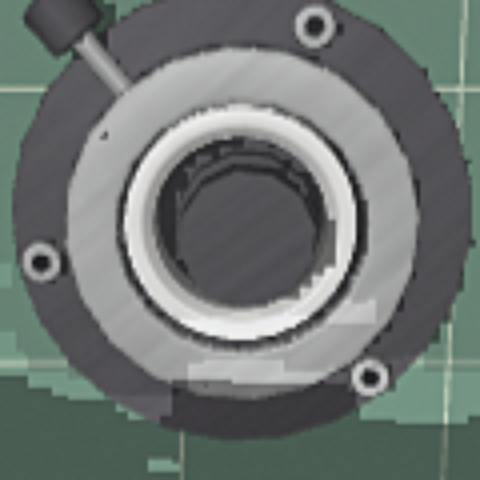

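The large plunger is upright in its ring (top centre pixel (279.6,175), world (0.4414,0.0716)). Now the punch.

Emit:
play_rows:
  commands:
    - [[1, -4, 0, 0, 0, 0, 0.57], [2, -8, 0, 0, 0, 0, 0.57], [2, -12, 0, 0, 0, 0, 0.57], [2, -16, 0, 0, 0, 0, 0.57], [2, -20, 0, 0, 0, 0, 0.57], [2, -24, 0, 0, 0, 0, 0.57], [2, -28, 0, 0, 0, 0, 0.57], [2, -28.5, 0, 0, 0, 0, 0.57], [2, -28.5, 0, 0, 0, 0, 0.57], [2, -28.5, 0, 0, 0, 0, 0.57], [2, -28.5, 0, 0, 0, 0, 0.57]]

```text
clock: 23.03
tool_pos: [0.4613, -0.213, 0.0885]
orientation: [180.0, -0.1, -180.0]
force: [0.3, 0.4, 0.2]
opening: 0.0502
gripper_force: 0.0
```

```bash
python3 - <<'E'
from m import *
s=grab('v18'); print(s['tcp'],get_obs()['orientation'])
p=proj(s,(.4375,-.2138,.016)); print(p); meas([('pu','v18',p,1,.016)],15)
for z in(.016,.029): print(tri([(load('v1'),(373.9,93.8)),(s,blob(s,p,1,thr=150)[0][1])]))
E
```

```text
[ 0.4616 -0.2127  0.0888] [ 179.9857   -0.0423 -179.9213]
[277.5437 193.1712]
pu v18 190 outer [280.3 206.2] [ 0.447  -0.2118] diam mm 9.8 14.1 107
pu v18 190 outer [279.6 199.8] [ 0.4423 -0.2123] diam mm 6.3 19.0 147
pu v18 150 outer [278.7 202.5] [ 0.4443 -0.213 ] diam mm 22.1 23.6 649
pu v18 110 outer [278.5 200.3] [ 0.4427 -0.2131] diam mm 24.9 26.2 791
(array([ 0.4408, -0.2131,  0.0289]), np.float64(0.00010966416755133726))
(array([ 0.4408, -0.2131,  0.0289]), np.float64(0.00010966416755133726))
```

Triangulated punch top: (0.4408,-0.2131,0.0289), which matches its 26 mm height. I'll grip it.

Emit:
play_rows:
  commands:
    - [[2.05, -0.02, 3, 0, 0, 0, 0.57], [2.05, -0.02, 5, 0, 0, 0, 0.57], [2.05, -0.02, 7, 0, 0, 0, 0.57], [2.05, -0.02, 7.6, 0, 0, 0, 0.57], [2.05, -0.02, 7.6, 0, 0, 0, 0.57], [2.05, -0.02, 7.6, 0, 0, 0, 0.12], [2.05, -0.02, 7.6, 0, 0, 0, 0.12], [2.05, -0.02, 7.6, 0, 0, 0, 0.12], [2.05, -0.02, 7.6, 0, 0, 0, 0.12], [2.05, -0.02, 7.6, 0, 0, 0, 0.12], [2.05, -0.02, 7.6, 0, 0, 0, 0.12], [2.05, -0.02, 7.6, 0, 0, 0, 0.12]]

```text
clock: 24.08
tool_pos: [0.4421, -0.2141, 0.0138]
orientation: [-180.0, 0.1, -180.0]
force: [-1.2, 3.1, 7.2]
opening: 0.0241
gripper_force: 30.0
```

Emit:
play_rows:
  commands:
    - [[0, 0, -3.5, 0, 0, 0, 0.12], [0, 0, -7, 0, 0, 0, 0.12], [0, 4, -8, 0, 0, 0, 0.12], [0, 8, -8, 0, 0, 0, 0.12], [0, 12, -8, 0, 0, 0, 0.12], [0, 16, -8, 0, 0, 0, 0.12], [0, 20, -8, 0, 0, 0, 0.12], [0, 24, -8, 0, 0, 0, 0.12], [0, 27, -8, 0, 0, 0, 0.12], [0, 28.5, -8, 0, 0, 0, 0.12], [0, 28.5, -8, 0, 0, 0, 0.12], [0, 28.5, -8, 0, 0, 0, 0.12], [0, 28.5, -8, 0, 0, 0, 0.12]]

```text
clock: 25.17
tool_pos: [0.4411, 0.0704, 0.093]
orientation: [-180.0, -0.0, -180.0]
force: [0.4, -0.4, -1.1]
opening: 0.0236
gripper_force: 30.0
```

```bash
python3 - <<'E'
from m import *
s=grab('v19'); o=get_obs(); print(s['tcp'],o['orientation'],o['opening'])
sd=snapshot("side"); p=proj(sd,(.442,.0712,.07)).astype(int); x=cv2.resize(sd['frame'][p[1]-45:p[1]+45,p[0]-50:p[0]+50],(400,360),interpolation=2)
y=cv2.resize(s['frame'][180:360,178:378],(400,360)); cv2.imwrite('pics/v19c.png',np.hstack([x,y])[:,:,::-1])
E
```

```text
[0.4412 0.0701 0.0929] [-179.9864   -0.0264  179.9601] 0.02374062114830096
```

View pics/v19c.png

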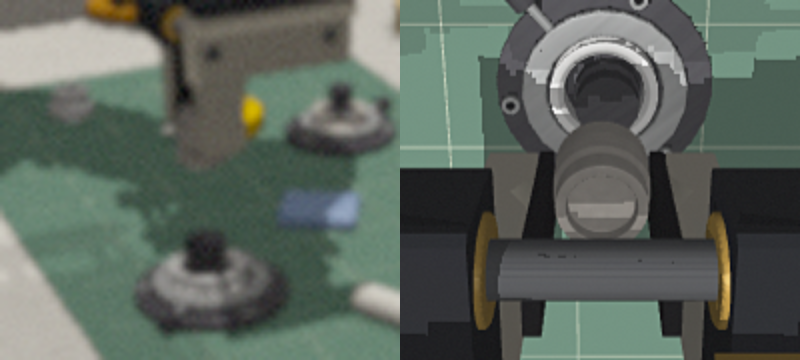

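The punch is held upright above the seated plunger. I'll lower it.

Emit:
play_rows:
  commands:
    - [[-0.1, 0.1, 2.5, 0, 0, 0, 0.12], [-0.1, 0.1, 3.7, 0, 0, 0, 0.12], [-0.1, 0.1, 4, 0, 0, 0, 0.12], [-0.1, 0.1, 4.1, 0, 0, 0, 0.12], [-0.1, 0.1, 4.2, 0, 0, 0, 0.12], [-0.1, 0.1, 4.3, 0, 0, 0, 0.12], [-0.1, 0.1, 4.35, 0, 0, 0, 0.12], [-0.1, 0.1, 4.4, 0, 0, 0, 0.12], [-0.1, 0.1, 4.4, 0, 0, 0, 0.12], [-0.1, 0.1, 4.4, 0, 0, 0, 0.12]]

```text
clock: 26.1
tool_pos: [0.4426, 0.072, 0.0493]
orientation: [180.0, 0.0, -180.0]
force: [-0.1, 0.7, -0.4]
opening: 0.0236
gripper_force: 30.0
```

Emit:
play_rows:
  commands:
    - [[0, 0, 0.05, 0, 0, 0, 0.12], [0, 0, 0.1, 0, 0, 0, 0.12], [0, 0, 0.1, 0, 0, 0, 0.12], [0, 0, 0.1, 0, 0, 0, 0.12]]

```text
clock: 26.43
tool_pos: [0.4424, 0.0719, 0.048]
orientation: [-180.0, -0.0, -180.0]
force: [0.2, 0.0, -0.9]
opening: 0.0237
gripper_force: 30.0
```

Emit:
play_rows:
  commands:
    - [[0, 0, 0.05, 0, 0, 0, 0.12], [0, 0, 0.05, 0, 0, 0, 0.12], [0, 0, 0.1, 0, 0, 0, 0.12], [0, 0, 0.1, 0, 0, 0, 0.12]]

```text
clock: 26.77
tool_pos: [0.443, 0.072, 0.0477]
orientation: [180.0, 0.1, -180.0]
force: [-0.7, -0.8, 9.5]
opening: 0.0239
gripper_force: 30.0
```

Contact at the expected height (9.5 N). I'll release.

Emit:
play_rows:
  commands:
    - [[0, 0, -0.05, 0, 0, 0, 0.12], [0, 0, -0.05, 0, 0, 0, 0.32], [0, 0, -0.05, 0, 0, 0, 0.45], [0, 0, -0.05, 0, 0, 0, 0.45], [0, 0, -0.05, 0, 0, 0, 0.45], [0, 0, -1, 0, 0, 0, 0.45], [0, 0, -3, 0, 0, 0, 0.45], [0, 0, -5, 0, 0, 0, 0.45], [-4, 0, -8, 0, 0, 0, 0.45], [-5, 0, -9, 0, 0, 0, 0.45], [-5, 0, -9, 0, 0, 0, 0.45], [-5, 0, -9, 0, 0, 0, 0.45], [-5, 0, -9, 0, 0, 0, 0.45]]

```text
clock: 27.85
tool_pos: [0.4913, 0.0715, 0.1361]
orientation: [-180.0, -0.1, 180.0]
force: [-0.4, 0.2, -0.1]
opening: 0.0393
gripper_force: 0.0
```

```bash
python3 - <<'E'
from m import *
s=grab('v20'); print(s['tcp'])
p=proj(s,(.442,.0715,.063)); print(p); meas([('pu','v20',p,1,.063)],10)
P=p.astype(int); y=cv2.resize(s['frame'][max(0,P[1]-60):P[1]+60,P[0]-66:P[0]+66],(396,360))
sd=snapshot("scene"); q=proj(sd,(.5,.16,.03)).astype(int); x=cv2.resize(sd['frame'][q[1]-60:q[1]+60,q[0]-66:q[0]+66],(396,360),interpolation=2)
cv2.imwrite('pics/v20c.png',np.hstack([x,y])[:,:,::-1])
E
```

```text
[0.4911 0.0714 0.136 ]
[278.7773 156.4248]
pu v20 190 outer [279.1 155.4] [0.4413 0.0717] diam mm 22.0 22.1 775
pu v20 190 hole [279.  155.4] [0.4413 0.0717] diam mm 18.5 18.9 168
pu v20 190 outer [278.  148.4] [0.4366 0.071 ] diam mm 33.4 33.8 309
pu v20 150 outer [277.6 148.1] [0.4364 0.0707] diam mm 32.8 34.4 1312
pu v20 150 hole [278.8 155.7] [0.4415 0.0715] diam mm 17.6 18.2 89
pu v20 150 outer [278.4 149.3] [0.4372 0.0712] diam mm 50.9 51.8 4292
pu v20 150 hole [279.7 150.3] [0.4379 0.0721] diam mm 37.8 40.6 2431
pu v20 110 outer [276.2 146.8] [0.4355 0.0698] diam mm 50.8 58.8 4456
pu v20 110 hole [279.6 149.2] [0.4371 0.072 ] diam mm 25.9 28.3 310
pu v20 110 hole [279.8 150.6] [0.4381 0.0722] diam mm 36.8 39.8 413
```

View pics/v20c.png

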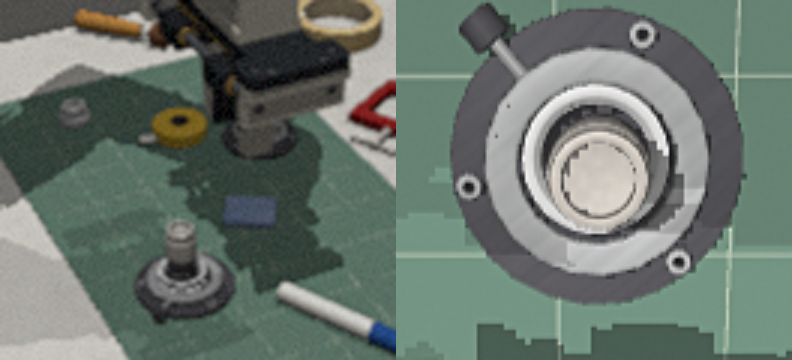

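The punch stands upright and central on the large plunger: its top is at (0.4413,0.0717), against the plunger's (0.4414,0.0716). The spare die is untouched and the robot is clear, so I'm handing in.

```bash
python3 -c "
from plant import *
print(close_job())"
```

```text
the job is handed in; nothing more can be done
None
```

The job is handed in after about 28 s of robot time: in the last camera views both rings are seated, both plungers stand in their bores, the punch is upright on the large plunger and the spare die is untouched; the hand-in call returned no verdict.

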